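# Lay the drink carton down on the blue shelf mat

## Robot

A 6-joint arm with a two-finger parallel gripper is mounted at the origin on a cart in front of the work surface, level with it; the furniture and walls round the work are solid. World frame = base frame: x ahead of the robot, y to its left, z up, the work surface at z = 0. Lengths are in m, angles in rad, forces in N, time in s.
With the tool pointing down it reaches from about 0.35 to 0.775 m from the base axis. Payload 5.5 kg.
Tool frame: the origin (TCP) lies at the very end of the fingers, on their centre line; the grasp point (between the pads) lies env.pinch_z behind it (env.pinch_z is the distance from the TCP to the grasp point, in m); z points along the fingers, y is the line along which they close (so a half turn about z gives the same grasp; the last joint's range is limited). The gripper opens to 85 mm and grips with 20 to 120 N. Pads are 22 mm wide; open, the fingers measure 114 mm over their backs; the gripper's body (76 mm by 85 mm) begins 54 mm behind the grasp point. The pads swing forward as they close: fully open they stand 13 mm farther back than shut.
Start: joints at [-1.381, 0.313, 0.046, 1.304, 0, 1.431], TCP at [0.186, -0.544, 0.231] pointing down, gripper open.
Joint ranges: [-2.76, 2.76], [-0.86, 1.69], [-1.03, 1.26], [-2.2, 2.34], [-1.47, 1.5], [-3.14, 3.14]. Speed limits (rad/s): [2.57, 2.57, 3.14, 3.14, 3.14, 3.14].

## Interface

Orientations are given as a unit quaternion [w, x, y, z].
In Python, from workcell import env, eyes gives the robot as it stands.
- The arm moves only by the shell command python3 -m jog 'ROWS' [FORCE]. ROWS is JSON, one flat list of numbers, 7 for each row, row after row: the shift along the world's x, y, z as a fraction of full scale, then the turn, a rotation vector about the world's x, y, z as a fraction of full scale, then the opening, from -1 (shut) to 1 (fully open), so that 0 is half open. A call has 1 to 12 rows; each row is the pose to reach, as a shift and turn from the pose commanded when the call began, turning the shorter way round; what a row does not reach only later rows make up. Full scale, the value 1, is 20 cm for a shift and pi rad for a turn. A row lasts 1/12 s, in which the tool goes at most 41.7 mm and 7.16 degrees, less where a joint would pass 70% of its speed; a pose out of reach is approached as far as the arm can. A call with a number of a shift or a turn outside -1 to 1 is refused whole. A call with a gripper value outside its range is refused whole. The fingers move at their own pace and stop on an object; FORCE is the grip in N (left out, the last holds). Time passes only in rows, so rows that repeat a pose let the fingers close. It gives the time, the measured TCP pose, the force, the opening and the grip force at its end, in the units of the state.
- env.get_state(): the state, without advancing time (a new reading comes with each control period).
- eyes.read_camera(name): name is "side" or "top" or "wrist"; returns (picture, depth): 400x640x3 uint8, red, green, blue; 400x640 float32, m along the optical axis (not along the pixel's ray), 0 where there is no reading.
- eyes.calibration(name): a dict with "fx", "fy", "cx", "cy" (pixels), "R" (3x3) and "t" (3): a world point X has camera coordinates R X + t; the wrist camera has in their place "tool_from_camera" (4x4, takes a point from camera to tool coordinates, whose origin is the TCP and whose axes are the flange's). Camera axes: x right, y down, z forward; pixel columns grow to the right and rows downward; lengths in m; the calibration is good to about 2 mm. A picture is of the moment at which its call begins: read the wrist's pose just before it. calibration takes no time and is no camera call.
- env.hand_in(): hands the job in; it is judged then, once.
The state is a dict: "clock": time; "joint_pos": joint angles; "qvel": joint speeds; "tau": joint torques, N m; "tcp_pos": TCP position; "orientation": TCP orientation; "wrist_force": force on the tool from outside, world axes, zero at the start; "ft_torque": the same for the moment, N m; "finger_gap": finger opening in m; "grip_force": force on a finger pad.
Only numpy, scipy, OpenCV 4.12 (cv2) and the standard library are available. Lean on these libraries where they do the work, as an engineer would, in place of code of your own. Each camera call takes 0.05 s, during which the arm holds its last target. There are 200 camera calls.

## Task

The low fridge shelf has no headroom for a standing carton: tip the drink carton over where it stands, by pushing high on its broad side, so that it falls flat towards the blue shelf mat, then push it along by its foot until it lies wholly on the blue mat. Only push it with the fingers, never lift or carry it, and leave the other things where they stand.

Things in the scene. Friction and masses are not known exactly. Their poses are not given: they have to be found in the camera images.
- carton: dark blue drink carton, 0.1 to 0.2 kg, 66 mm thick (own x), 96 mm wide (own y), 167 mm high (own z; 182 with its blue cap), standing loose on the worktop, its broad sides (own +x, -x) facing the mats. Origin: centre of its foot. Pushed slowly 130 mm up it tips, past about 22 degrees falls by itself, and then lies 66 mm high with the origin at its foot end, 33 mm up
- blue_mat: thin blue mat with a pale line inside its edge, fixed left or right of the carton, 250 mm long (own x), 160 mm wide (own y), 2 mm thick; origin: centre of its underside. Its near edge starts 30 to 60 mm from the standing carton, so the fallen carton still has its foot off the mat
- grey_mat: the same mat in grey, fixed on the other side of the carton, occupied by the low tin and the lemon; origin: centre of its underside
- foot_a (a point): point on the drink carton, midway through its 66 mm thickness: corner of its foot at own +y, 48 mm from the origin
- foot_b (a point): point on the drink carton, midway through its 66 mm thickness: corner of its foot at own -y, 48 mm from the origin
- top_a (a point): point on the drink carton, midway through its 66 mm thickness: corner of its upper end at own +y, 167 mm above the foot
- top_b (a point): point on the drink carton, midway through its 66 mm thickness: corner of its upper end at own -y, 167 mm above the foot
- cap_end (a point): point on the drink carton, midway through its 66 mm thickness: its far end at the height of the top of the cap, on the carton's centre line, 182 mm above the foot
- tin_tuna: low round tin, 86 mm across, 40 mm high, loose on the grey mat; origin: centre of its underside
- lemon: yellow lemon, 72 x 57 mm, 58 mm high, loose on the grey mat; origin: on its underside as it lay at the start
- jar_honey: honey jar, 71 mm across, 110 mm high, loose behind the mats; origin: centre of its underside
- egg_timer: round white egg timer with red top, 59 mm across, 52 mm high, loose behind the mats; origin: centre of its underside
- mug_stripe: white mug with a dark pattern, 82 mm across, 91 mm high, 114 mm over its handle, loose behind the mats; origin: centre of its underside
Mind the look-alikes: they are no part of the job. What is shaped like the carton but orange is not meant.

How it is judged:
On the way:
1. the carton has been tipped over where it stood and lies flat (angle between carton's own z axis and vertical above 1.45 rad and distance of carton from where it was at the start of the episode below 0.1 m), for 0.1 s.
At the end, for the whole second after the job is handed in: the carton lies flat on a broad side (within about 5 degrees), at rest, with its foot corners, upper corners and cap end all over the blue mat (3 mm of overhang allowed) (angle between carton's own z axis and vertical between 1.48 and 1.66 rad and (angle between carton's own x axis and vertical below 0.12 rad or angle between carton's own x axis and vertical above 3.02 rad) and linear speed of carton below 0.02 m/s and height (world z) of carton below 0.045 m and x of foot_a in the frame of blue_mat between -0.128 and 0.128 m and y of foot_a in the frame of blue_mat between -0.083 and 0.083 m and x of foot_b in the frame of blue_mat between -0.128 and 0.128 m and y of foot_b in the frame of blue_mat between -0.083 and 0.083 m and x of top_a in the frame of blue_mat between -0.128 and 0.128 m and y of top_a in the frame of blue_mat between -0.083 and 0.083 m and x of top_b in the frame of blue_mat between -0.128 and 0.128 m and y of top_b in the frame of blue_mat between -0.083 and 0.083 m and x of cap_end in the frame of blue_mat between -0.128 and 0.128 m and y of cap_end in the frame of blue_mat between -0.083 and 0.083 m); the robot touches nothing.
It fails at once if the carton is lifted (foot centre more than 55 mm, or cap end more than 215 mm, above the worktop) (height (world z) of carton above 0.055 m or height (world z) of cap_end above 0.215 m).
It fails at once if the low tin or the lemon is moved more than 25 mm or tipped (distance of any of tin_tuna, lemon from where it was at the start of the episode above 0.025 m or angle between tin_tuna's own z axis and vertical above 0.4 rad or angle between lemon's own z axis and vertical above 0.8 rad).
It fails at once if the honey jar, egg timer or mug is moved more than 25 mm or tipped (distance of any of jar_honey, egg_timer, mug_stripe from where it was at the start of the episode above 0.025 m or angle between any of jar_honey, egg_timer, mug_stripe's own z axis and vertical above 0.4 rad).
It also fails if it takes over 56 s, if anything falls off the work surface, if the arm or the gripper's body presses on something with over 40 N, if the wrist force passes 120 N, or if a joint passes its speed limit or range.

## Working session

There is one attempt and no reset: what is moved stays moved. The work goes in short steps, Python scripts to look and compute and a shell command to move; the robot and the scene stay as the last step left them, time stands still between calls to the robot, and variables do not carry over. Pictures are saved under pics/ and viewed, at most 10 in all, crops included, and the job is handed in when it is done.

```bash
mkdir -p pics
cat > h.py <<'E'
import numpy as np, cv2
from workcell import env, eyes
def snap(n,f):
    p,d=eyes.read_camera(n); cv2.imwrite('pics/'+f+'.png',p[:,:,::-1]); np.savez('pics/'+f,p=p,d=d); return p,d
def world(n,d):
    c=eyes.calibration(n); v,u=np.mgrid[:400,:640]
    P=np.stack([(u-c['cx'])/c['fx']*d,(v-c['cy'])/c['fy']*d,d],-1)
    return (P-np.array(c['t']))@np.array(c['R'])
E
python3 - <<'E'
from h import *
a,_=snap('top','top0');b,_=snap('side','side0')
s=env.get_state();print(s['clock'],s['tcp_pos'],s['orientation'],env.pinch_z)
E
```

```text
0.1 [ 0.18612961 -0.54355772  0.23049664] [-8.22354013e-04  9.86433786e-01  1.64157576e-01 -2.45953631e-05] 0.0187
```

View pics/top0.png

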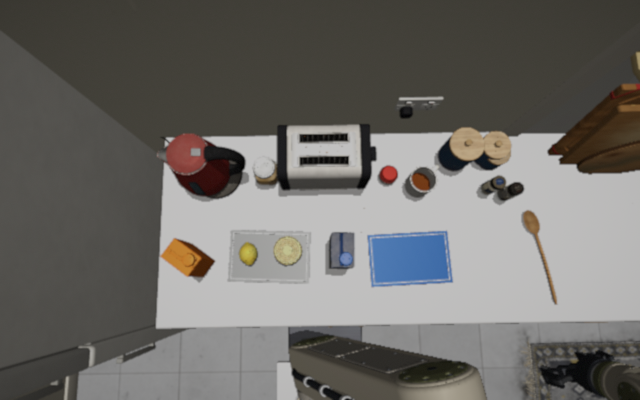

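View pics/side0.png

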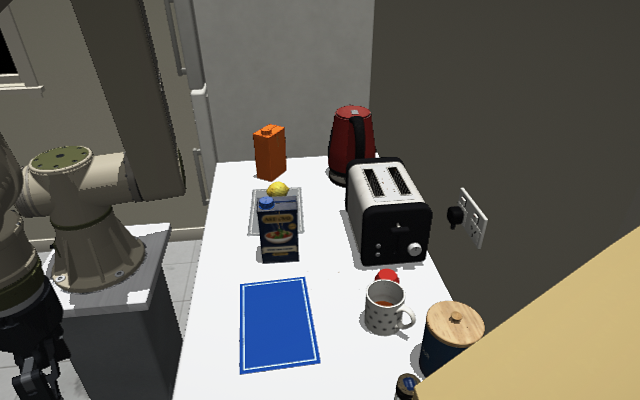

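Top view: the dark blue carton is at (342,250), and the blue mat at (410,258) to its right. The grey mat at (270,256) holds the lemon (248,254) and the tin (288,250). Along the back are the jar (265,170), timer (388,175) and mug (421,181). Look-alikes for the carton are the orange carton (188,258), which is excluded, and the dark canister (465,150). I choose (342,250), which is (279,230) in the side view.

```bash
cat >> h.py <<'E'
def rect(pts):
    (c,s,a)=cv2.minAreaRect((pts[:,:2]*1000).astype(np.float32)); return np.round(c,1),np.round(s,1),round(a,1)
def bluemat(p,X):
    h=cv2.cvtColor(p,cv2.COLOR_RGB2HSV)
    return (abs(h[...,0].astype(int)-110)<14)&(h[...,1]>120)&(h[...,2]>70)&(X[...,2]<.015)&(X[...,2]>-.02)
def show(n,f):
    z=np.load('pics/'+f+'.npz');p,d=z['p'],z['d'];X=world(n,d);return p,d,X
E
python3 - <<'E'
from h import *
for n,f in(('top','top0'),('side','side0')):
    p,d,X=show(n,f)
    m=bluemat(p,X)&(d>0)
    n_,l,st,_=cv2.connectedComponentsWithStats(m.astype(np.uint8));i=1+st[1:,4].argmax();m=l==i
    print(n,'mat',rect(X[m]),X[m][:,2].mean(), st[i])
    box=(slice(215,285),slice(318,366)) if n=='top' else (slice(190,270),slice(250,305))
    x=X[box][d[box]>0]
    for lo,hi in((.02,.08),(.08,.14),(.155,.175),(.177,.19)):
        q=x[(x[:,2]>lo)&(x[:,2]<hi)&(x[:,1]>-.3)]
        if n=='side': q=q[q[:,1]<.15]
        if len(q)>5: print(lo,len(q),rect(q),q.min(0).round(3),q.max(0).round(3))
    if n=='top':
        for nm,(u,v) in dict(lemon=(248,254),tin=(288,250),timer=(388,175),mug=(421,181),jar=(265,170)).items(): print(nm,X[v,u].round(3))
p,d,X=show('side','side0');cv2.imwrite('pics/c.png',cv2.resize(p[180:380,220:330,::-1],None,fx=3,fy=3))
E
```

```text
top mat (array([ 449.6, -254.3]), array([133.1, 223. ]), 2.1) 0.0035672685960197598 [ 372  235   76   47 3099]
0.02 19 (array([467.1,  -4.5]), array([94.3, 13.6]), 7.0) [ 0.421 -0.017  0.047] [ 0.515 -0.003  0.08 ]
0.08 38 (array([465.5,  -5.3]), array([92.3, 15.2]), 8.8) [ 0.421 -0.02   0.08 ] [ 0.512 -0.003  0.14 ]
0.155 699 (array([467.8, -35. ]), array([62.4, 98. ]), 88.3) [ 0.418 -0.067  0.156] [ 0.517 -0.004  0.175]
0.177 122 (array([443.5, -42.7]), array([31.9, 29.3]), 88.5) [ 0.429 -0.059  0.178] [ 0.458 -0.027  0.188]
lemon [0.467 0.237 0.06 ]
tin [0.478 0.119 0.04 ]
timer [ 0.702 -0.191  0.054]
mug [ 0.687 -0.298  0.029]
jar [0.71  0.181 0.11 ]
side mat (array([ 450.3, -251.5]), array([137.6, 230.2]), 2.4) 0.0009890461133900894 [ 244  280   70   89 5088]
0.02 688 (array([468.5, -66.3]), array([ 9.7, 94.8]), 87.5) [ 0.421 -0.072  0.02 ] [ 0.516 -0.059  0.08 ]
0.08 767 (array([469.1, -66.4]), array([10.2, 94.3]), 88.4) [ 0.422 -0.072  0.08 ] [ 0.516 -0.06   0.14 ]
0.155 587 (array([470. , -36.3]), array([67.8, 97.5]), 88.8) [ 0.422 -0.071  0.155] [ 0.519 -0.003  0.175]
0.177 93 (array([445.1, -44.3]), array([32.4, 31. ]), 20.6) [ 0.429 -0.06   0.177] [ 0.462 -0.03   0.184]
```

View pics/c.png

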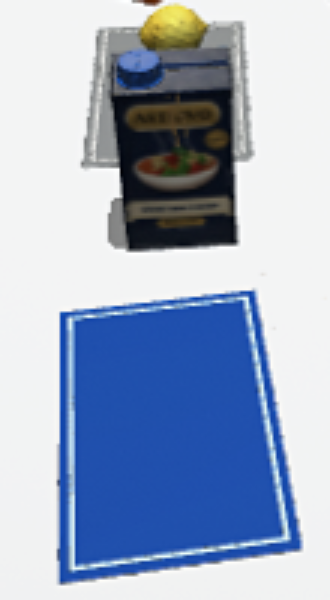

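The crop confirms the upright dark blue carton with its blue cap, broad face to the blue mat. It stands at about (0.469, -0.036). The mat's centre is about (0.450, -0.253), with its near edge at y ≈ -0.128. Next I move the tool to the carton's tin side, with the closing line along x for a two-finger push.

```bash
python3 -m jog '[0.47,0.95,0.1,0,0,0.132,0, 0.47,0.95,0.1,0,0,0.132,0, 0.47,0.95,0.1,0,0,0.132,0, 0.47,0.95,0.1,0,0,0.132,0, 0.47,0.95,0.1,0,0,0.132,0, 0.47,0.95,0.1,0,0,0.132,0]' 
python3 -m jog '[0.47,0.95,0,0,0,0.132,0, 0.47,0.95,0,0,0,0.132,0, 0.47,0.95,0,0,0,0.132,0, 0.47,0.95,0,0,0,0.132,0, 0.47,0.95,0,0,0,0.132,0, 0.47,0.95,0,0,0,0.132,0]' 
python3 -m jog '[0.47,0.98,0,0,0,0.132,0, 0.47,0.98,0,0,0,0.132,0, 0.47,0.98,0,0,0,0.132,0, 0.47,0.98,0,0,0,0.132,0, 0.47,0.98,0,0,0,0.132,0, 0.47,0.98,0,0,0,0.132,0, 0.47,0.98,0,0,0,0.132,0, 0.47,0.98,0,0,0,0.132,0]'
```

```text
clock: 0.6
tcp_pos: [0.2816, -0.3483, 0.2519]
orientation: [-0.001, 0.931, 0.366, 0.001]
wrist_force: [0.0, 0.7, -0.1]
finger_gap: 0.0427
grip_force: 0.0
clock: 1.1
tcp_pos: [0.3756, -0.1585, 0.2513]
orientation: [-0.001, 0.835, 0.551, 0.001]
wrist_force: [0.0, -1.0, 0.7]
finger_gap: 0.0424
grip_force: 0.0
clock: 1.77
tcp_pos: [0.468, 0.032, 0.2508]
orientation: [-0.0, 0.706, 0.709, -0.001]
wrist_force: [-0.6, 0.6, -0.8]
finger_gap: 0.0425
grip_force: 0.0
```

```bash
python3 -m jog '[0,0,-0.2,0,0,0,0, 0,0,-0.4,0,0,0,0, 0,0,-0.6,0,0,0,0, 0,0,-0.62,0,0,0,0, 0,0,-0.62,0,0,0,0]' 
python3 -m jog '[0,-0.04,0,0,0,0,0, 0,-0.08,0,0,0,0,0, 0,-0.1,0,0,0,0,0, 0,-0.115,0,0,0,0,0, 0,-0.13,0,0,0,0,0, 0,-0.145,0,0,0,0,0, 0,-0.16,0,0,0,0,0, 0,-0.175,0,0,0,0,0, 0,-0.19,0,0,0,0,0, 0,-0.205,0,0,0,0,0, 0,-0.22,0,0,0,0,0]'
python3 - <<'E'
from h import *
snap('side','side1')
E
```

```text
clock: 2.18
tcp_pos: [0.4654, 0.0306, 0.1256]
orientation: [-0.002, 0.707, 0.707, -0.002]
wrist_force: [0.4, -0.2, 0.2]
finger_gap: 0.0431
grip_force: 0.0
clock: 3.1
tcp_pos: [0.4681, -0.0123, 0.1272]
orientation: [-0.0, 0.706, 0.708, -0.0]
wrist_force: [-0.4, 0.5, -0.2]
finger_gap: 0.0429
grip_force: 0.2
```

View pics/side1.png

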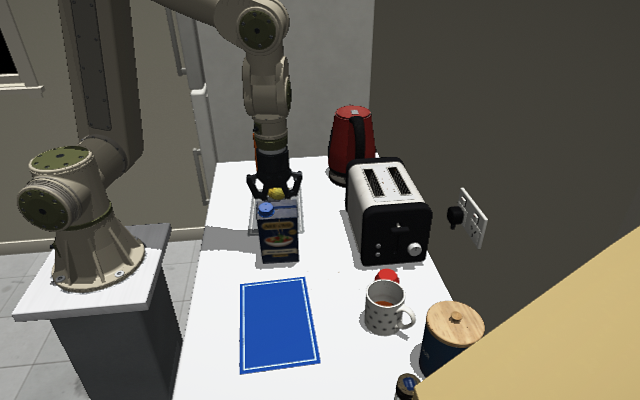

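The carton at (279,230) is starting to tip with both fingers behind it. I keep pushing.

```bash
python3 -m jog '[0,-0.015,0,0,0,0,0, 0,-0.03,0,0,0,0,0, 0,-0.045,0,0,0,0,0, 0,-0.06,0,0,0,0,0, 0,-0.08,0,0,0,0,0, 0,-0.1,0,0,0,0,0, 0,-0.12,0,0,0,0,0, 0,-0.14,0,0,0,0,0, 0,-0.16,0,0,0,0,0, 0,-0.18,0,0,0,0,0, 0,-0.2,0,0,0,0,0, 0,-0.22,0,0,0,0,0]' 
python3 -m jog '[0,0.06,0,0,0,0,0, 0,0.15,0,0,0,0,0, 0,0.25,0,0,0,0,0, 0,0.3,0,0,0,0,0, 0,0.3,0,0,0,0,0, 0,0.3,0,0,0,0,0]'
python3 - <<'E'
from h import *
snap('side','side2')
p,d=snap('top','top2');X=world('top',d)
m=(X[...,2]>.05)&(X[...,2]<.075)&(d>0)&(X[...,0]>.38)&(X[...,0]<.56)&(X[...,1]<-.04)&(X[...,1]>-.4)
print(m.sum(),rect(X[m]),X[m].min(0),X[m].max(0))
E
```

```text
clock: 4.15
tcp_pos: [0.4682, -0.0565, 0.1273]
orientation: [0.0, 0.706, 0.708, 0.0]
wrist_force: [0.6, 0.2, 0.3]
finger_gap: 0.0426
grip_force: 0.0
clock: 4.65
tcp_pos: [0.4682, 0.0044, 0.1273]
orientation: [0.0, 0.705, 0.709, -0.0]
wrist_force: [0.3, -0.0, -0.4]
finger_gap: 0.0426
grip_force: 0.0
1597 (array([ 466.9, -171.6]), array([151.3,  95.8]), 86.5) [ 0.41503418 -0.24809442  0.05055175] [ 0.51713498 -0.09372464  0.07490731]
```

View pics/side2.png

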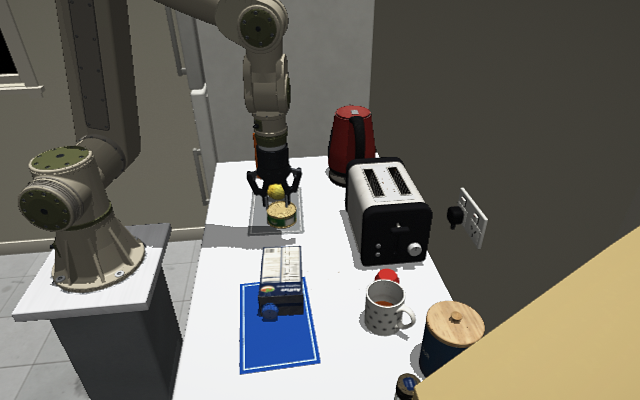

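The carton lies flat with its cap end on the mat, at (283,280) in the side view, and the tin and lemon haven't moved. Its foot is at y ≈ -0.081 and its yaw is off by about 5° from the mat. Next I lower the tool and push the foot.

```bash
python3 -m jog '[0,0,-0.2,0,0,0,0, 0,0,-0.4,0,0,0,0, 0,0,-0.53,0,0,0,0, 0,0,-0.53,0,0,0,0, 0,-0.1,-0.53,0,0,0,0, 0,-0.2,-0.53,0,0,0,0, 0,-0.3,-0.53,0,0,0,0, 0,-0.32,-0.53,0,0,0,0, 0,-0.34,-0.53,0,0,0,0]' 
python3 -m jog '[0,-0.03,0,0,0,0,0, 0,-0.06,0,0,0,0,0, -0.005,-0.09,0,0,0,0.002,0, -0.01,-0.12,0,0,0,0.004,0, -0.015,-0.15,0,0,0,0.006,0, -0.02,-0.18,0,0,0,0.008,0, -0.025,-0.21,0,0,0,0.01,0, -0.03,-0.24,0,0,0,0.012,0, -0.035,-0.27,0,0,0,0.014,0, -0.04,-0.3,0,0,0,0.014,0, -0.045,-0.33,0,0,0,0.014,0, -0.05,-0.36,0,0,0,0.014,0]'
cat >> h.py <<'E'
def look(k):
    p,d=snap('top','top%d'%k);X=world('top',d)
    m=(X[...,2]>.055)&(X[...,2]<.075)&(d>0)&(X[...,0]>.36)&(X[...,0]<.56)&(X[...,1]<-.1)&(X[...,1]>-.4)
    print(m.sum(),rect(X[m]),X[m].min(0),X[m].max(0))
    p,d=snap('side','side%d'%k);X=world('side',d)
    m=(X[...,2]>.058)&(X[...,2]<.075)&(d>0)&(X[...,0]>.36)&(X[...,0]<.56)&(X[...,1]<-.08)&(X[...,1]>-.4)
    print(m.sum(),rect(X[m]),X[m].min(0),X[m].max(0))
E
python3 -c "
from h import *
look(3)"
```

```text
clock: 5.5
tcp_pos: [0.4692, -0.0653, 0.0227]
orientation: [0.001, 0.707, 0.707, 0.001]
wrist_force: [0.7, 0.4, -0.1]
finger_gap: 0.0423
grip_force: 0.0
clock: 6.5
tcp_pos: [0.4581, -0.1367, 0.0213]
orientation: [0.0, 0.69, 0.724, 0.0]
wrist_force: [-0.3, 1.1, 0.6]
finger_gap: 0.0421
grip_force: 0.0
139 (array([ 461.3, -220.9]), array([201.7,  74.1]), 86.6) [ 0.41990528 -0.31983212  0.058129  ] [ 0.5042555  -0.12246788  0.07491365]
2663 (array([ 464.6, -223.4]), array([104., 194.]), 5.1) [ 0.40597943 -0.32117835  0.0580317 ] [ 0.51751    -0.12291437  0.0749446 ]
```

View pics/side3.png

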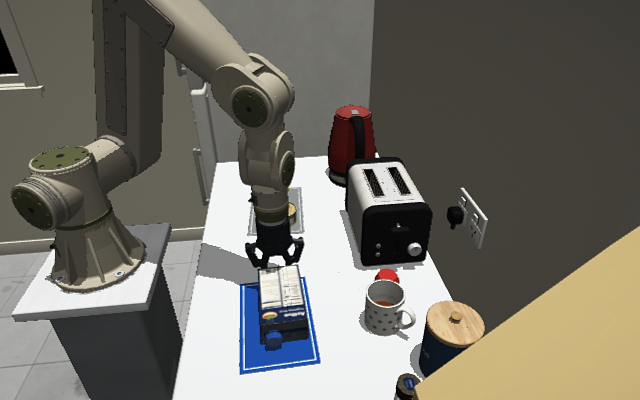

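The carton now lies along the mat's axis, foot at about (280,268). I push about 15 mm more, back off and look with the arm clear.

```bash
python3 -m jog '[-0.005,-0.02,0,0,0,0,0, -0.01,-0.04,0,0,0,0,0, -0.015,-0.06,0,0,0,0,0, -0.02,-0.075,0,0,0,0,0, -0.02,-0.075,0,0,0,0,0]' 
python3 -m jog '[0,0.1,0,0,0,0,0, 0,0.2,0.05,0,0,0,0, 0,0.3,0.2,0,0,0,0, 0,0.35,0.4,0,0,0,0, 0,0.35,0.6,0,0,0,0, 0,0.35,0.9,0,0,0,0, 0,0.35,0.9,0,0,0,0, 0,0.35,0.9,0,0,0,0]' 
python3 -c "
from h import *
look(4)
p,d=snap('top','t5');X=world('top',d)
for nm,(u,v) in dict(timer=(388,175),mug=(421,181),jar=(265,170)).items(): print(nm,X[v,u].round(3))
cv2.imwrite('pics/c5.png',cv2.resize(p[215:305,340:470,::-1],None,fx=5,fy=5))"
```

```text
clock: 7.02
tcp_pos: [0.4541, -0.1517, 0.0213]
orientation: [0.0, 0.691, 0.723, -0.0]
wrist_force: [1.0, -0.5, -0.1]
finger_gap: 0.0425
grip_force: 0.0
clock: 7.68
tcp_pos: [0.4572, -0.0821, 0.2067]
orientation: [0.005, 0.69, 0.724, 0.002]
wrist_force: [0.8, -0.3, 0.4]
finger_gap: 0.0426
grip_force: 0.0
494 (array([ 463.2, -302. ]), array([95.4, 63.7]), 1.9) [ 0.41458847 -0.33509395  0.06048169] [ 0.51111013 -0.27164637  0.07466614]
2668 (array([ 462.2, -249.2]), array([ 94.9, 169.3]), 2.8) [ 0.41183727 -0.33483604  0.05800002] [ 0.51275044 -0.16307229  0.07065838]
timer [ 0.703 -0.191  0.052]
mug [ 0.686 -0.297  0.034]
jar [0.71  0.181 0.109]
```

View pics/c5.png

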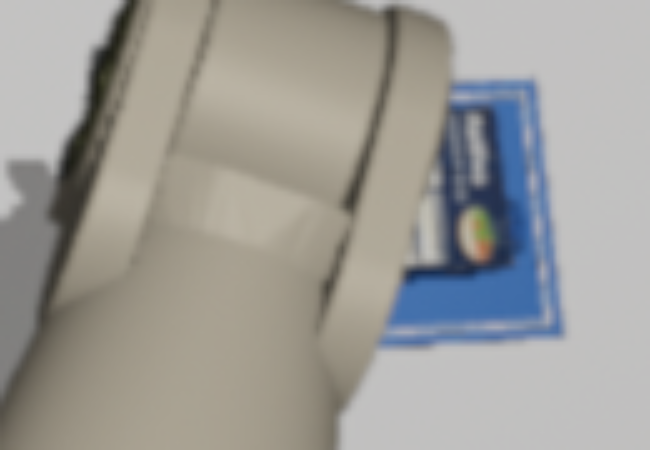

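View pics/side4.png

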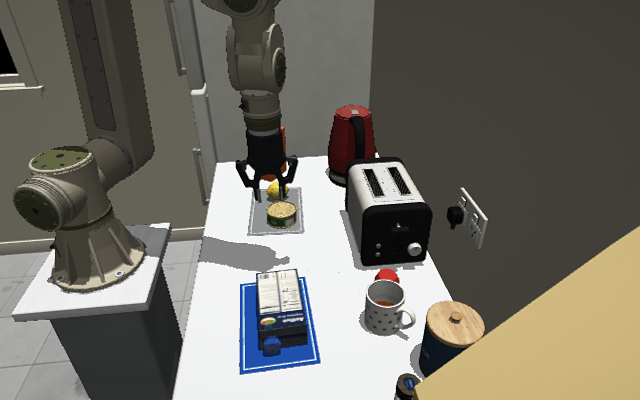

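The carton lies flat and wholly on the mat, at (283,305) in the side view. It is aligned within about 1°, with margins of about 23 mm or more on every side. The tin, lemon and back row are unmoved and the arm is clear.

```bash
python3 -c "
from workcell import env
print(env.hand_in())"
```

```text
the job is handed in; nothing more can be done
None
```

The carton was tipped over where it stood and pushed by its foot until it lay flat and wholly on the blue mat, and I have handed the job in; no verdict came back, but the last pictures showed margins of about 23 mm or more and the other things unmoved.

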